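# File a checked bobbin on the lever arch keeper

## Task

Lift the lever arch of the sample keeper so that its hoops spring open, slip the loose nylon coil bobbin over the empty post until it sits on the board, then press the lever down until it is fully home on its stop and the hoops are closed over both posts. While closing, press with feeling: no more than 25 N may bear on the lever (squeeze of a grip included), or it bends. Leave the bobbin already filed on its post and leave the other things on the table where they are.

Things in the scene. Friction and masses are not known exactly. Their poses are not given: they have to be found in the camera images.
- keeper: Lever arch keeper, fixed to the table: dark steel board 190 x 150 x 14 mm (local x -65 to 125, y -75 to 75 mm) with two steel posts, two steel hoops and, at the -x end, a U-shaped steel lever. Origin on the table surface, z up. The hoop shaft is at local x = 92 mm; the 7 mm hoops (up to 94 mm above the table when closed, in bearings on the same adjustable block) swing away to +x.
- pivot_foot (a point): Point on the table straight below the middle of the lever's pivot axis (local x = -20, y = 0 mm of the keeper, z = 0). The axis runs along local y. Its block was set in height by hand: the axis is 66 to 84 mm above the table, differently each time, and this is not measured. The block's cheeks and guides reach local y +-62 mm and 94 mm up.
- bar_foot (a point): Point on the table straight below the lever's cross bar when the lever is home (local x = -100, y = 0 mm of the keeper). The round steel bar runs along local y, 14 mm thick, 60 mm long between the 9 mm arms of the U (at y +-36 mm), 85 mm from the pivot axis. With the lever home its centre is 37 to 55 mm above bare table, as the pivot is set; arms slope 20 deg down to -x.
- lever (a joint): Lever angle q, rad: 0 = fully home, 1.05 = fully up (firm stops). Bar centre: local x = -20 - 85 cos(q - 0.349) mm, height = pivot height + 85 sin(q - 0.349) mm. Drives the hoops, turning with it. A light over-centre spring holds it down; lifted past about 0.5 it springs open. Closing takes about 8 N at the bar at first, less lower down. Stiff hinge: below 0.4 it stays put; push it right home.
- empty_post (a point): Foot of the empty post, on the board's top (14 mm above the table), on the post's axis, at local x = 45, y = -42 mm of the keeper. The post is 8 mm thick and 51 mm high with a tapered tip (tip 65 mm above the table). z up.
- full_post (a point): Foot of the other post, which carries the filed bobbin, at local x = 45, y = +42 mm of the keeper; same size.
- bobbin: The loose white nylon coil bobbin standing on the table: a spool 24 mm high with two 34 mm flanges (each 5 mm thick), a 26 mm core and a through bore of 14 mm; about 30 g. Origin at the centre of its underside, z along the bore.
- filed_bobbin: An identical bobbin already filed on the other post. To be left there.
- grille_disc: Silver speaker grille disc, 80 mm in diameter, 5 mm thick, lying loose; bystander. Origin at the centre of its underside.
- plug: Brass earphone plug, 60 mm long, 14 mm thick, lying loose; bystander.
- driver: Screwdriver 170 mm long with a black handle, lying loose; bystander.
- radio_case: Red plastic radio case 85 x 260 x 160 mm with a carrying handle to 190 mm, standing loose at the left; bystander. Origin at the centre of its underside.
Mind the look-alikes: they are no part of the job. Leave any green or pink look-alike of the bobbin alone.

How it is judged:
By the outcome, as a careful person would: the job done as asked, in the order asked, and still so for the second after the job is handed in, with the robot touching nothing.
It also fails if it takes over 72 s, if anything falls off the work surface, if the arm or the gripper's body presses on something with over 40 N, if the wrist force passes 120 N, or if a joint passes its speed limit or range.

## Robot

A 6-joint arm with a two-finger parallel gripper is mounted at the origin on the work surface. World frame = base frame: x ahead of the robot, y to its left, z up, the work surface at z = 0. Lengths are in m, angles in rad, forces in N, time in s.
With the tool pointing down it reaches from about 0.3 to 0.775 m from the base axis. Payload 14.6 kg.
Tool frame: the origin (TCP) lies between the finger pads; the fingertips stand 8 mm ahead of it and the grasp point (between the pads) lies 11 mm behind it; z points along the fingers, y is the line along which they close (so a half turn about z gives the same grasp; the last joint's range is limited). The gripper opens to 94 mm and grips with 3 to 60 N. Pads are 16 mm wide; open, the fingers measure 119 mm over their backs; the gripper's body (75 mm by 177 mm) begins 78 mm behind the grasp point.
Start: joints at [1.203, 0.3, 1.521, -0, 1.321, -0.067], TCP at [0.163, 0.525, 0.213] pointing down, gripper open.
Joint ranges: [-3.03, 3.03], [-0.79, 2.21], [0.23, 2.52], [-1.04, 4.18], [0, 3.07], [-2.55, 2.55]. Speed limits (rad/s): [2.22, 2.22, 2.57, 3.14, 3.14, 3.14].

## Interface

Orientations are given as [roll, pitch, yaw] about the fixed x, y, z axes, in that order (R = Rz(yaw) Ry(pitch) Rx(roll)).
In Python, from workcell import * gives the robot as it stands. The module is installed in compiled form; this text tells all that it offers.
- The arm moves only by the tool arm_command, never from a script. Its argument "moves" is text: rows parted by semicolons, each of 7 numbers parted by spaces: the shift along the tool's x, y, z in mm, then the turn, a rotation vector about the tool's x, y, z in degrees, then the opening, from -1 (shut) to 1 (fully open), so that 0 is half open. In form: x y z wx wy wz grip; .... A call has exactly 10 rows; each row is the pose to reach, as a shift and turn from the pose commanded when the call began, along the tool's axes at that moment; what a row does not reach only later rows make up. A row lasts 1/8 s, in which the tool goes at most 62.5 mm and 10.7 degrees, less where a joint would pass 70% of its speed; a pose out of reach is approached as far as the arm can. A call with a gripper value outside its range is refused whole. The fingers move at their own pace and stop on an object; the grip force is fixed at half the most. Time passes only in rows, so rows that repeat a pose let the fingers close, or fill a call up. It gives the time, the measured TCP pose, the force, the opening and the grip force at its end, in the units of the state.
- get_obs(): the state, without advancing time (a new reading comes with each control period).
- camera(name): name is "scene" or "side" or "wrist"; returns a dict with "frame" (420x560x3 uint8, red, green, blue), "fx", "fy", "cx", "cy" (pixels), "R" (3x3) and "t" (3): a world point X has camera coordinates R X + t. Camera axes: x right, y down, z forward; pixel columns grow to the right and rows downward; lengths in m; the calibration is good to about 2 mm. A picture is of the moment at which its call begins. There is no depth.
- finish_job(): hands the job in; it is judged then, once.
The state is a dict: "t": time; "joints": joint angles; "joint_velocities": joint speeds; "joint_torque": joint torques, N m; "position": TCP position; "eef_rot": TCP orientation; "force": force on the tool from outside, world axes, zero at the start; "moment": the same for the moment, N m; "width": finger opening in m; "finger_force": force on a finger pad.
Only numpy, scipy, OpenCV 4.12 (cv2) and the standard library are available. Lean on these libraries where they do the work, as an engineer would, in place of code of your own. Each camera call takes 0.05 s, during which the arm holds its last target. There are 200 camera calls.

## Working session

There is one attempt and no reset: what is moved stays moved. The work goes in short steps, Python scripts to look and compute and a tool call to move; the robot and the scene stay as the last step left them, time stands still between calls to the robot, and variables do not carry over. Pictures are saved under pics/ and viewed, at most 10 in all, crops included, and the job is handed in when it is done.

Besides the shell and the picture viewer there is one more tool, called as name(argument=value, ...) on one line, values as JSON. arm_command: Moves the arm, as the interface text tells. Its arguments: {"type":"object","properties":{"moves":{"type":"string"}},"required":["moves"]}

```bash
mkdir -p pics; cat > h.py <<'E'
from workcell import *
import numpy as np, cv2
def snap(n,f):
    c=camera(n); cv2.imwrite('pics/'+f,cv2.cvtColor(c['frame'],cv2.COLOR_RGB2BGR)); return c
def ray(c,u,v,z):
    R=np.array(c['R']);t=np.array(c['t']);o=-R.T@t
    d=R.T@np.array([(u-c['cx'])/c['fx'],(v-c['cy'])/c['fy'],1]); return o+d*(z-o[2])/d[2]
def proj(c,X):
    p=np.array(c['R'])@np.array(X)+np.array(c['t']); return np.array([c['fx']*p[0]/p[2]+c['cx'],c['fy']*p[1]/p[2]+c['cy']])
E
python3 - <<'E'
from h import *
import pickle
C={}
for n in('scene','side','wrist'): 
    C[n]=snap(n,n+'0.png'); c=C[n]; R=np.array(c['R']); print(n,-R.T@np.array(c['t']),R[2],c['fx'])
pickle.dump(C,open('c0.pkl','wb'))
a=np.hstack([C['scene']['frame'],C['side']['frame']])
print(get_obs())
E
```

```text
scene [1.16582738 0.87799679 0.74170894] [-0.49308677 -0.6814018  -0.54088541] 520.1859759691134
side [ 0.2762473  -0.48524908  0.69066366] [ 0.35781313  0.60170633 -0.71408631] 407.60253713480654
wrist [0.08554372 0.54919868 0.38449388] [ 0.26654529 -0.08424436 -0.96013358] 312.471017396687
{'t': 0.15, 'joints': array([ 1.20339137e+00,  3.00321475e-01,  1.52141133e+00,  1.10016061e-06,
        1.32069785e+00, -6.65835599e-02]), 'joint_velocities': array([ 0.00095996, -0.0001788 , -0.00345979,  0.00134357,  0.00035624,
       -0.00060346]), 'joint_torque': array([ 1.71226609e-03, -5.31954539e+01, -3.52826607e+01,  7.08874734e-02,
        2.34801293e-02, -6.75662568e-05]), 'position': array([0.162896  , 0.52513297, 0.21304021]), 'eef_rot': array([-3.14075658e+00, -5.68194921e-05,  2.84077096e+00]), 'force': array([-0.26532241,  0.70242859, -0.81445981]), 'moment': array([ 0.01811649, -0.00428859, -0.00793558]), 'finger_force': 0.0, 'width': 0.09421205514184557}
```

View pics/scene0.png

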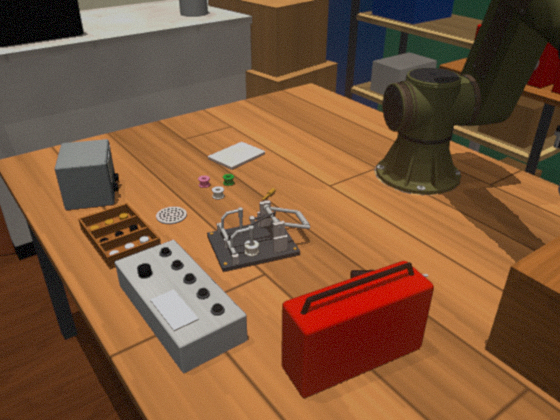

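View pics/side0.png

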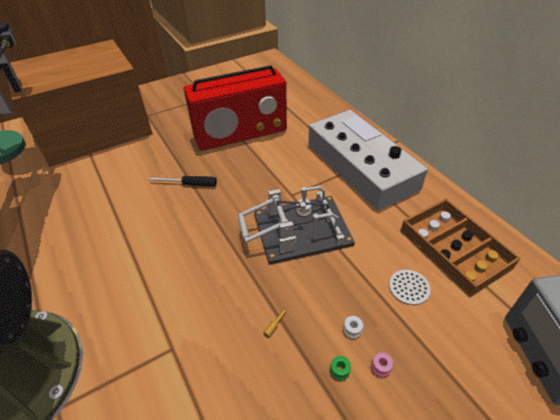

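The side view shows the keeper at about (298,228), the lever bar at about (245,228), the white bobbin at (353,327), and green (341,368) and pink (382,364) decoys. I'll zoom in on the keeper.

```bash
python3 - <<'E'
from h import *
import pickle
C=pickle.load(open('c0.pkl','rb'))
s=C['side']['frame'][180:270,230:362]; t=C['scene']['frame'][190:272,200:320]
a=cv2.resize(s,(792,540),interpolation=cv2.INTER_CUBIC)
cv2.imwrite('pics/z1.png',a[:,:,::-1])
for n in('scene','side'):
    c=C[n]; f=c['frame'].astype(int)
    m=((f.min(2)>130)&(f.max(2)-f.min(2)<45)).astype(np.uint8)
    k,l,st,ce=cv2.connectedComponentsWithStats(m)
    for i in range(1,k):
        if st[i,4]>25 and (np.hypot(*(ce[i]-((353,327) if n=='side' else (217,192))))<12): print(n,st[i],ce[i],ray(c,*ce[i],0.018))
E
```

```text
scene [212 187  12   6  55] [217.34545455 189.38181818] [ 0.55600194 -0.24271885  0.018     ]
side [344 316  19  17 216] [353.41666667 324.09259259] [ 0.55935137 -0.23552978  0.018     ]
```

View pics/z1.png

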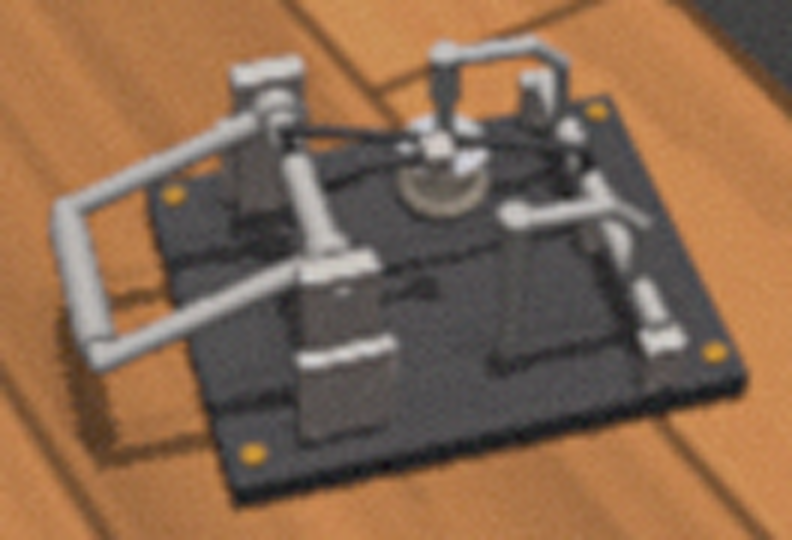

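The crop shows the closed lever at left with its bar from (70,210) to (100,350), the empty post front-right near (505,290), the filed bobbin at the back (440,170), and all board corners.

```bash
python3 - <<'E'
from h import *
import pickle
C=pickle.load(open('c0.pkl','rb'));c=C['side']
px=np.array([(235,488),(745,378),(607,97),(150,190)])/6+[230,180]
W=np.array([ray(c,*p,.014)[:2] for p in px]); print(W.round(4))
L=np.array([(-65,-75),(125,-75),(125,75),(-65,75)])/1e3
a=L-L.mean(0); b=W-W.mean(0); th=np.arctan2((a[:,0]*b[:,1]-a[:,1]*b[:,0]).sum(),(a*b).sum())
R=np.array([[np.cos(th),-np.sin(th)],[np.sin(th),np.cos(th)]]); o=W.mean(0)-R@L.mean(0)
print('yaw',th,'org',o,'res',(W-(L@R.T+o)).round(4).tolist())
for n,p in dict(pivot=(-20,0),bar=(-100,0),ep=(45,-42),fp=(45,42)).items(): print(n,R@(np.array(p)/1e3)+o)
# bar heights: ends
for zp in (66,70,75,80,84):
    zb=zp-29.1
    for n in('side','scene'):
        k=C[n]; q=[proj(k,[*(R@(np.array([-.09987,y])) +o),zb/1e3]) for y in(-.036,.036)]
        print(zp,n,np.round(q,1).tolist(), np.round(((np.array(q)-[230,180])*6) if n=='side' else np.array(q)-[200,190]).tolist())
s=C['side']['frame'][300:390,300:420]; t=C['scene']['frame'][190:270,200:320]; 
cv2.imwrite('pics/z2.png',np.hstack([cv2.resize(t,(792,528),interpolation=cv2.INTER_CUBIC)])[:,:,::-1])
# look-alikes/bobbin via ellipse of the white blob
for z in(.024,):print(ray(c,353.4,322.5,z))
E
```

```text
[[ 0.5    -0.0324]
 [ 0.6779 -0.0851]
 [ 0.7193  0.0572]
 [ 0.5413  0.1072]]
yaw -0.2825971349668244 org [0.58081569 0.02009542] res [[0.0025, 0.0014], [-0.002, 0.0017], [-0.0024, -0.0001], [0.002, -0.0031]]
pivot [0.561609   0.02567243]
bar [0.48478224 0.04798049]
ep [ 0.61231901 -0.03278691]
fp [0.63574247 0.04788118]
66 side [[247.2, 244.4], [240.8, 219.5]] [[103.0, 387.0], [65.0, 237.0]]
66 scene [[296.6, 214.3], [307.6, 229.4]] [[97.0, 24.0], [108.0, 39.0]]
70 side [[247.0, 243.2], [240.7, 218.3]] [[102.0, 379.0], [64.0, 230.0]]
70 scene [[296.6, 213.0], [307.7, 228.1]] [[97.0, 23.0], [108.0, 38.0]]
75 side [[246.8, 241.6], [240.4, 216.7]] [[101.0, 370.0], [63.0, 220.0]]
75 scene [[296.7, 211.3], [307.7, 226.3]] [[97.0, 21.0], [108.0, 36.0]]
80 side [[246.6, 240.1], [240.2, 215.1]] [[100.0, 360.0], [61.0, 211.0]]
80 scene [[296.7, 209.6], [307.8, 224.6]] [[97.0, 20.0], [108.0, 35.0]]
84 side [[246.5, 238.8], [240.1, 213.8]] [[99.0, 353.0], [60.0, 203.0]]
84 scene [[296.7, 208.3], [307.9, 223.2]] [[97.0, 18.0], [108.0, 33.0]]
[ 0.55870313 -0.2352747   0.024     ]
```

View pics/z2.png

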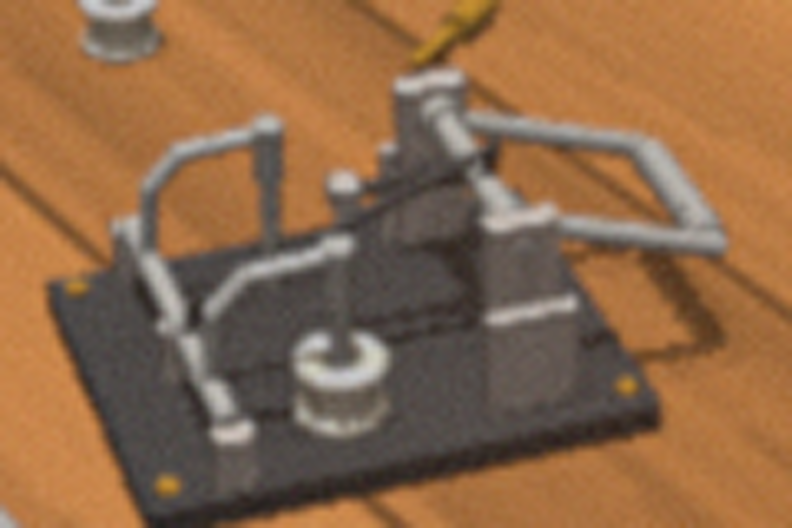

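```bash
cat >> h.py <<'E'
from scipy.spatial.transform import Rotation as Ro
def rel(pos,yaw,p0=None,rpy0=None):
    o=get_obs(); p0=o['position'] if p0 is None else np.array(p0); rpy0=o['eef_rot'] if rpy0 is None else rpy0
    R0=Ro.from_euler('xyz',rpy0); R1=Ro.from_euler('xyz',[np.pi,0,yaw])
    print('rel',(R0.inv().apply(np.array(pos)-p0)*1e3).round(1),(R0.inv()*R1).as_rotvec(True).round(1))
E
python3 - <<'E'
from h import *
import pickle
C=pickle.load(open('c0.pkl','rb'));c=C['side']
for n,p,z in(('green',(341,368),.018),('pink',(382,364),.018),('plug',(275,323),.007),('disc',(410,287),.005),('case bl',(194,148),0),('case br',(287,132),0),('case topL',(187,92),.16),('driver',(200,181),.012),('drivertip',(150,181),.005)): print(n,ray(c,*p,z).round(3))
rel([.485,.048,.213],1.288); rel([.5,.03,.23],1.288)
E
```

```text
green [ 0.493 -0.288  0.018]
pink [ 0.555 -0.318  0.018]
plug [ 0.443 -0.155  0.007]
disc [ 0.708 -0.225  0.005]
case bl [0.517 0.423 0.   ]
case br [0.774 0.351 0.   ]
case topL [0.534 0.437 0.16 ]
driver [0.475 0.274 0.012]
drivertip [0.37  0.348 0.005]
rel [-4.490e+02 -3.603e+02  3.000e-01] [-0.  0. 89.]
rel [-468.7 -373.   -16.7] [-0.  0. 89.]
```

arm_command(moves="-50 -40 -5 0 0 10 0; -105 -84 -10 0 0 20 0; -160 -128 -10 0 0 30 0; -210 -168 -10 0 0 40 0; -260 -208 -10 0 0 50 0; -310 -248 -10 0 0 60 0; -360 -288 -10 0 0 70 0; -410 -328 -10 0 0 80 0; -449 -360 -10 0 0 89 0; -449 -360 -10 0 0 89 0")

```text
t: 1.4
position: [0.4861, 0.0458, 0.2229]
eef_rot: [-3.141, 0.0, 1.282]
force: [0.1, 0.9, -0.2]
width: 0.0471
finger_force: 0.0
```

```bash
python3 - <<'E'
from h import *
import pickle
c=snap('wrist','w1.png'); pickle.dump(c,open('w1.pkl','wb'))
o=get_obs();print(o['t'],o['position'],o['eef_rot'],o['joints'])
E
```

```text
1.45 [0.48604785 0.04617609 0.2229108 ] [-3.14082312e+00  5.03449016e-04  1.28530875e+00] [ 1.98190620e-02  1.54414002e-01  1.67694693e+00 -2.57489997e-04
  1.31111700e+00  3.05373055e-01]
```

View pics/w1.png

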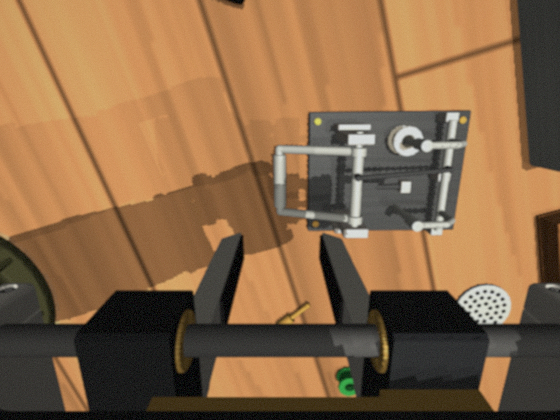

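The wrist view shows the board's top corners at about (308,111), (470,111), (456,232) and (307,231), and the bar from (280,150) to (280,212). I'll fit the keeper pose and pivot height to these measured points from all three views.

```bash
python3 - <<'E'
from h import *
import pickle
from scipy.optimize import least_squares
C=pickle.load(open('c0.pkl','rb'));w=pickle.load(open('w1.pkl','rb'))
S=lambda x,y:(x/6+230,y/6+180); T=lambda x,y:(x/6.6+200,y/6.6+190)
co=[(-65,-75,14),(125,-75,14),(125,75,14),(-65,75,14)]
B=lambda y:(-99.9,y,None)
ob=[(C['side'],co[0],S(235,488)),(C['side'],co[1],S(745,378)),(C['side'],co[2],S(607,97)),(C['side'],co[3],S(150,190)),
(C['side'],B(-36),S(100,350)),(C['side'],B(36),S(68,208)),
(C['scene'],co[2],T(150,518)),(C['scene'],co[1],T(50,287)),(C['scene'],co[3],T(660,408)),
(C['scene'],B(-36),T(645,145)),(C['scene'],B(36),T(718,240)),
(w,co[3],(308,111)),(w,co[2],(470,111)),(w,co[0],(307,231)),(w,B(36),(280,150)),(w,B(-36),(280,212))]
def f(p):
    r=[]
    for c,L,u in ob:
        L=np.array([L[0],L[1],L[2] if L[2] is not None else p[3]*1e3-29.1])/1e3
        X=Ro.from_euler('z',p[2]).apply(L)+[p[0],p[1],0]; r.append((proj(c,X)-u))
    return np.concatenate(r)
s=least_squares(f,[.581,.02,-.28,.075],loss='soft_l1',x_scale=[.01,.01,.01,.01]); print(s.x); print(s.fun.reshape(-1,2).round(1).tolist())
x,y,a,zp=s.x
W=lambda l:(Ro.from_euler('z',a).apply(np.array(l)/1e3)+[x,y,0]).round(4)
print('bar',W((-99.9,0,0)),'ep',W((45,-42,0)),'zb',zp-.0291)
# bobbin in w? 
E
```

```text
[ 0.58184042  0.02276555 -0.28157401  0.07823134]
[[-0.9, -0.1], [0.9, -0.9], [0.5, -1.2], [-1.6, -1.4], [-0.1, 1.3], [-1.2, 0.1], [-0.7, -1.7], [-1.1, -2.2], [0.4, -2.1], [-0.7, -1.2], [-0.6, -0.5], [0.6, 0.8], [1.2, -0.6], [-0.2, 0.4], [-1.0, -0.8], [-0.4, -0.4]]
bar [0.4859 0.0505 0.    ] ep [ 0.6134 -0.0301  0.    ] zb 0.04913134197478755
```

arm_command(moves="4 -1 30 0 0 0 0; 4 -1 70 0 0 0 0; 4 -1 110 0 0 0 0; 4 -1 145 0 0 0 0; 4 -1 170 0 0 0 0; 4 -1 183 0 0 0 0; 4 -1 183 0 0 0 -0.4; 4 -1 183 0 0 0 -1; 4 -1 183 0 0 0 -1; 4 -1 183 0 0 0 -1")

```text
t: 2.7
position: [0.4859, 0.0525, 0.0411]
eef_rot: [3.14, -0.0, 1.287]
force: [0.5, 0.1, 1.6]
width: 0.0134
finger_force: 30.0
```

arm_command(moves="0 -2 -8 0 0 0 -1; 0 -4 -17 0 0 0 -1; 0 -5 -25 0 0 0 -1; 0 -5 -33 0 0 0 -1; 0 -4 -42 0 0 0 -1; 0 -2 -50 0 0 0 -1; 0 0 -58 0 0 0 -1; 0 3 -66 0 0 0 -1; 0 8 -74 0 0 0 -1; 0 11 -79 0 0 0 -1")

```text
t: 3.95
position: [0.4946, 0.0497, 0.1198]
eef_rot: [-3.137, 0.001, 1.288]
force: [-12.9, 0.1, 4.9]
width: 0.013
finger_force: 30.0
```

arm_command(moves="0 11 -79 0 0 0 0.2; 0 11 -79 0 0 0 0.2; 0 0 0 0 0 0 0.2; 0 0 0 0 0 0 0.2; 0 0 0 0 0 0 0.2; 0 0 0 0 0 0 0.2; 0 0 0 0 0 0 0.2; 0 0 0 0 0 0 0.2; 0 0 0 0 0 0 0.2; 0 0 0 0 0 0 0.2")

```text
t: 5.2
position: [0.4959, 0.0495, 0.1195]
eef_rot: [3.141, -0.0, 1.287]
force: [-1.1, -0.8, 0.4]
width: 0.0563
finger_force: 0.0
```

I wrote the first two rows of that call against the wrong start pose, so the arm went up and came back. Next I'll rise, check the lever, and carry on.

arm_command(moves="0 0 -30 0 0 0 0.2; 0 0 -70 0 0 0 0.2; -10 5 -100 0 0 -5 0.2; -50 28 -100 0 0 -15 0.2; -90 50 -100 0 0 -25 0.2; -130 72 -100 0 0 -35 0.2; -160 95 -100 0 0 -45 0.2; -190 118 -100 0 0 -55 0.2; -220 138 -100 0 0 -65 0.2; -220 138 -100 0 0 -75 0.2")

```text
t: 6.45
position: [0.5669, -0.2024, 0.2188]
eef_rot: [-3.141, -0.001, 2.6]
force: [0.3, 1.0, 0.2]
width: 0.0563
finger_force: 0.0
```

```bash
python3 - <<'E'
from h import *
import pickle
C={n:camera(n) for n in('side','wrist')}; pickle.dump(C,open('c2.pkl','wb'))
s=cv2.resize(C['side']['frame'][170:300,220:370],(450,390),interpolation=cv2.INTER_CUBIC)
w=cv2.resize(C['wrist']['frame'],(350,262)); w=np.pad(w,((0,128),(0,0),(0,0)))
cv2.imwrite('pics/m2.png',np.hstack([s,w])[:,:,::-1])
o=get_obs();print(o['position'],o['eef_rot'],o['joints'])
E
```

```text
[ 0.56673567 -0.2007653   0.21904529] [-3.14152967e+00 -7.10076785e-04  2.59795652e+00] [-4.01382791e-01  4.11467217e-01  1.35776059e+00  3.90856827e-05
  1.37307668e+00 -1.42855070e+00]
```

View pics/m2.png

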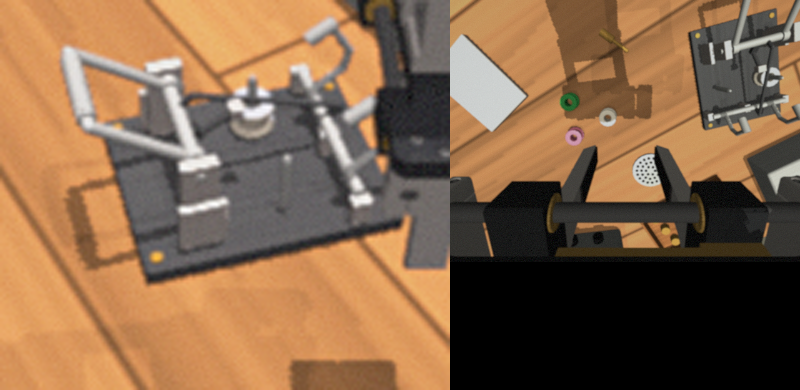

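The side view (left) shows the lever up and the hoops swung open. The wrist view (right) shows the white bobbin at about (252,187) full-frame, with green and pink to its left.

```bash
cat >> h.py <<'E'
def white(c,u,v,rad=25,th=135):
    f=c['frame'].astype(int); m=((f.min(2)>th)&(f.max(2)-f.min(2)<50)).astype(np.uint8)
    k,l,st,ce=cv2.connectedComponentsWithStats(m)
    i=min(range(1,k),key=lambda i:np.hypot(*(ce[i]-(u,v)))+(1e3 if st[i,4]<40 else 0))
    cn=max(cv2.findContours((l==i).astype(np.uint8),0,1)[0],key=len)
    return st[i],ce[i],cv2.fitEllipse(cv2.convexHull(cn))
E
python3 - <<'E'
from h import *
import pickle
C=pickle.load(open('c2.pkl','rb'))
c=C['wrist']
for th in (110,135,160):
    st,ce,e=white(c,252,187,th=th); print(st,ce,e, ray(c,*e[0],.024).round(4), ray(c,*e[0],.018).round(4))
print(proj(c,[.558,-.2375,.024]), c['R'][2])
rel([.558,-.237,.12],2.859)
E
```

```text
[238 174  28  29 513] [252.23196881 188.05847953] ((252.0610809326172, 188.1595458984375), (27.041080474853516, 28.80533790588379), 10.342296600341797) [ 0.5567 -0.2363  0.024 ] [ 0.5577 -0.2375  0.018 ]
[240 177  26  26 384] [251.91666667 190.13802083] ((251.826416015625, 189.70529174804688), (25.22156524658203, 26.58570098876953), 108.66908264160156) [ 0.5582 -0.2375  0.024 ] [ 0.5592 -0.2388  0.018 ]
[241 191  24  12 157] [253.08280255 196.97452229] ((252.40419006347656, 194.6857452392578), (14.228370666503906, 23.042585372924805), 85.62861633300781) [ 0.5638 -0.2403  0.024 ] [ 0.5649 -0.2416  0.018 ]
[251.78424123 189.56369991] [ 0.24004079 -0.14188221 -0.96033841]
rel [-11.3 -35.5  99. ] [  0.  -0. -15.]
```

arm_command(moves="-5 -18 30 0 0 -7 0.1; -11 -35 60 0 0 -15 0.1; -11 -36 100 0 0 -15 0.1; -11 -36 140 0 0 -15 0.1; -11 -36 170 0 0 -15 0.1; -11 -36 190 0 0 -15 0.1; -11 -36 202 0 0 -15 0.1; -11 -36 208 0 0 -15 0.1; -11 -36 208 0 0 -15 -1; -11 -36 208 0 0 -15 -1")

```text
t: 7.8
position: [0.558, -0.237, 0.0123]
eef_rot: [-3.141, 0.001, 2.858]
force: [-0.4, 0.5, 0.1]
width: 0.0351
finger_force: 0.0
```

arm_command(moves="0 0 0 0 0 0 -1; 0 0 0 0 0 0 -1; 0 0 -20 0 0 0 -1; 0 0 -60 0 0 0 -1; 0 0 -105 0 0 0 -1; 0 50 -105 0 0 0 -1; 0 100 -105 0 0 0 -1; 2 150 -105 0 0 0 -1; 4 195 -105 0 0 0 -1; 5 214 -105 0 0 0 -1")

```text
t: 9.05
position: [0.613, -0.0279, 0.1176]
eef_rot: [3.141, 0.001, 2.86]
force: [-0.5, -0.5, -0.8]
width: 0.0323
finger_force: 30.0
```

```bash
python3 - <<'E'
from h import *
import pickle
C={n:camera(n) for n in('side','wrist','scene')}; pickle.dump(C,open('c3.pkl','wb'))
s=cv2.resize(C['side']['frame'][150:280,230:380],(400,347),interpolation=cv2.INTER_CUBIC)
t=cv2.resize(C['scene']['frame'][165:275,195:322],(400,347),interpolation=cv2.INTER_CUBIC)
w=cv2.resize(C['wrist']['frame'][100:280,100:460],(500,250)); w=np.pad(w,((0,0),(0,300),(0,0)))
cv2.imwrite('pics/m3.png',np.vstack([np.hstack([s,t]),w])[:,:,::-1])
o=get_obs();print(o['position'],o['eef_rot'],o['width'])
for n in C: print(n,'tip pred',proj(C[n],[.6134,-.0301,.065]).round(1),'bobbin bottom pred',proj(C[n],[*o['position'][:2],o['position'][2]-.012]).round(1))
E
```

```text
[ 0.61261713 -0.03011802  0.11695152] [-3.14144877e+00  4.00241246e-04  2.85907167e+00] 0.03193505530494604
side tip pred [315.5 222.4] bobbin bottom pred [316.  209.1]
wrist tip pred [277.5 222.6] bobbin bottom pred [276.5 243.1]
scene tip pred [240.5 214.8] bobbin bottom pred [240.1 200.5]
```

View pics/m3.png

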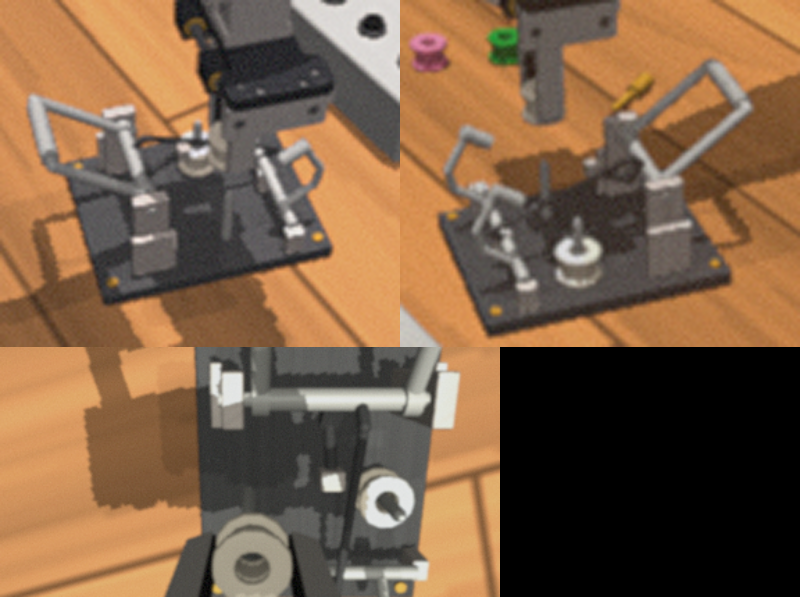

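The post tip in the scene view is at about (241,216), against a predicted (240.5,214.8). In the side view the post column is at about 315.5, as predicted. The bobbin is held with its top centre near wrist pixel (282,257). I'll check its offset in the grip.

```bash
python3 - <<'E'
from h import *
import pickle
C=pickle.load(open('c3.pkl','rb'));c=C['wrist'];p=get_obs()['position']
f=c['frame'][215:290,235:330].astype(int)
m=((f.min(2)>105)&(f.max(2)-f.min(2)<60)).astype(np.uint8)
k,l,st,ce=cv2.connectedComponentsWithStats(m); 
for i in range(1,k):
    if st[i,4]>150: print(st[i][:5]+[235,215,0,0,0],ce[i]+[235,215])
for dz in(-.012,.012): 
    q=np.array([p[0],p[1],p[2]+dz]); print('pred centre',dz,proj(c,q).round(1),[proj(c,q+.017*np.array([np.cos(a),np.sin(a),0])).round(1).tolist() for a in np.arange(4)*np.pi/2+2.859])
# bore: dark blob inside
g=c['frame'][235:275,262:302].mean(2); d=(g<95).astype(np.uint8); k,l,st,ce=cv2.connectedComponentsWithStats(d)
for i in range(1,k):
    if st[i,4]>20: print('bore',st[i],ce[i]+[262,235])
print('base',proj(C['side'],[.6134,-.0301,.014]),proj(C['scene'],[.6134,-.0301,.014]))
cv2.imwrite('pics/w3.png',cv2.resize(c['frame'][205:305,222:342],(720,600),interpolation=cv2.INTER_CUBIC)[:,:,::-1])
E
```

```text
[ 253  221   57   69 2394] [281.15413534 253.59022556]
pred centre -0.012 [276.5 243.1] [[276.4, 217.9], [249.8, 243.1], [276.6, 267.1], [303.1, 243.1]]
pred centre 0.012 [275.9 260.5] [[275.8, 232.4], [245.8, 260.5], [276.0, 287.1], [306.0, 260.5]]
bore [  8  13  23  18 273] [280.95238095 256.78021978]
base [314.56072518 238.28190629] [241.26970483 232.21234964]
```

View pics/w3.png

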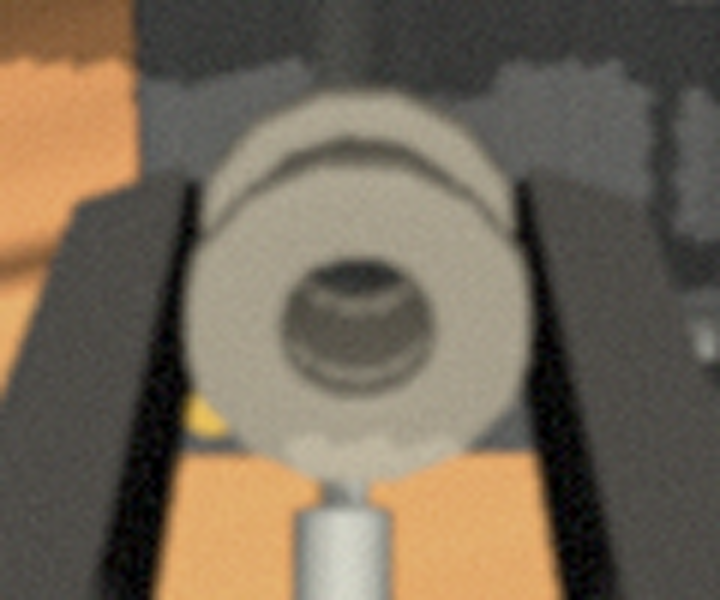

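The bobbin is gripped upright and centred between the fingers, at full-frame (281.8,258.3). The post stripe shows faintly above it near column 279. I'll measure the post's columns and rows more finely.

```bash
python3 - <<'E'
from h import *
import pickle
C=pickle.load(open('c3.pkl','rb'));c=C['wrist']
g=c['frame'].mean(2)
for r in(190,196,201,206,211,216): print(r,g[r-2:r+3,266:296].mean(0).astype(int).tolist())
for z in(.014,.03,.045,.065): print(z,proj(c,[.6134,-.0301,z]).round(1))
s=C['scene']['frame'].mean(2); print('scene cols 232-250')
for r in(212,214,216,218,221,224,228,232,234): print(r,s[r,232:252].astype(int).tolist())
s=C['side']['frame'].mean(2); print('side cols 306-324')
for r in(226,229,232,235,238,240,242): print(r,s[r,306:326].astype(int).tolist())
E
```

```text
190 [51, 49, 49, 50, 51, 50, 50, 50, 54, 52, 53, 51, 51, 50, 50, 47, 47, 51, 51, 50, 49, 50, 52, 50, 51, 51, 50, 49, 51, 49]
196 [51, 50, 51, 49, 50, 50, 51, 53, 56, 53, 53, 53, 50, 50, 48, 49, 49, 49, 47, 47, 51, 50, 52, 52, 52, 51, 49, 50, 48, 49]
201 [57, 58, 54, 58, 56, 59, 56, 60, 58, 63, 62, 64, 63, 65, 65, 57, 54, 53, 51, 55, 53, 55, 55, 55, 56, 55, 57, 54, 54, 53]
206 [60, 57, 57, 58, 57, 57, 57, 60, 61, 62, 68, 71, 70, 69, 68, 65, 64, 63, 58, 56, 55, 57, 58, 59, 60, 57, 56, 57, 54, 55]
211 [59, 56, 58, 56, 59, 58, 57, 59, 61, 67, 70, 71, 73, 71, 68, 68, 64, 62, 56, 54, 54, 55, 60, 60, 58, 58, 56, 55, 58, 55]
216 [82, 84, 84, 87, 90, 91, 83, 76, 74, 69, 72, 74, 76, 74, 70, 69, 66, 61, 58, 56, 56, 58, 58, 60, 58, 58, 57, 59, 54, 54]
0.014 [278.1 203.4]
0.03 [278.  208.6]
0.045 [277.8 214.2]
0.065 [277.5 222.6]
scene cols 232-250
212 [130, 129, 132, 137, 134, 132, 136, 121, 119, 118, 121, 121, 119, 93, 91, 92, 100, 123, 137, 146]
214 [121, 121, 113, 102, 91, 89, 94, 84, 78, 80, 76, 78, 79, 74, 78, 81, 73, 82, 90, 95]
216 [75, 73, 78, 78, 81, 77, 77, 84, 91, 87, 82, 82, 83, 77, 
[... 451 characters left out ...]

234 [67, 70, 72, 55, 58, 53, 54, 52, 61, 70, 58, 53, 47, 49, 43, 47, 50, 60, 108, 128]
side cols 306-324
226 [74, 87, 76, 60, 57, 56, 64, 72, 86, 98, 96, 86, 92, 93, 95, 95, 95, 94, 95, 92]
229 [72, 69, 73, 65, 60, 61, 60, 65, 85, 93, 92, 75, 83, 86, 93, 93, 93, 92, 90, 93]
232 [54, 54, 56, 53, 51, 59, 61, 71, 92, 96, 90, 67, 56, 63, 77, 95, 95, 90, 91, 89]
235 [52, 53, 55, 58, 55, 51, 59, 77, 91, 98, 86, 58, 58, 54, 57, 71, 85, 92, 91, 91]
238 [53, 51, 53, 54, 49, 50, 60, 77, 92, 90, 78, 63, 56, 64, 82, 87, 97, 95, 89, 90]
240 [51, 55, 52, 54, 52, 51, 52, 59, 64, 65, 58, 55, 58, 58, 60, 81, 92, 91, 94, 94]
242 [56, 56, 54, 50, 52, 50, 53, 55, 60, 53, 56, 59, 57, 57, 58, 61, 82, 97, 94, 97]
```

arm_command(moves="8 0 0 0 0 0 -1; 16 0 0 0 0 0 -1; 24 0 0 0 0 0 -1; 30 0 0 0 0 0 -1; 30 0 8 0 0 0 -1; 30 0 16 0 0 0 -1; 30 0 24 0 0 0 -1; 30 0 30 0 0 0 -1; 30 0 30 0 0 0 -1; 30 0 30 0 0 0 -1")

```text
t: 10.45
position: [0.5839, -0.0216, 0.0866]
eef_rot: [3.142, 0.0, 2.858]
force: [0.8, -0.4, -1.2]
width: 0.0315
finger_force: 30.0
```

```bash
python3 - <<'E'
from h import *
import pickle
c=camera('wrist'); pickle.dump(c,open('w4.pkl','wb'));p=get_obs()['position'];print(p)
print('tcp top',proj(c,p+[0,0,.012]),'tip',proj(c,[.6134,-.0301,.065]),'base',proj(c,[.6134,-.0301,.014]))
cv2.imwrite('pics/w4.png',cv2.resize(c['frame'][205:325,210:350],(700,600),interpolation=cv2.INTER_CUBIC)[:,:,::-1])
E
```

```text
[ 0.58398284 -0.0215828   0.08673343]
tcp top [281.51453491 260.37357731] tip [281.57338603 277.98616471] base [281.49713647 247.0602724 ]
```

View pics/w4.png

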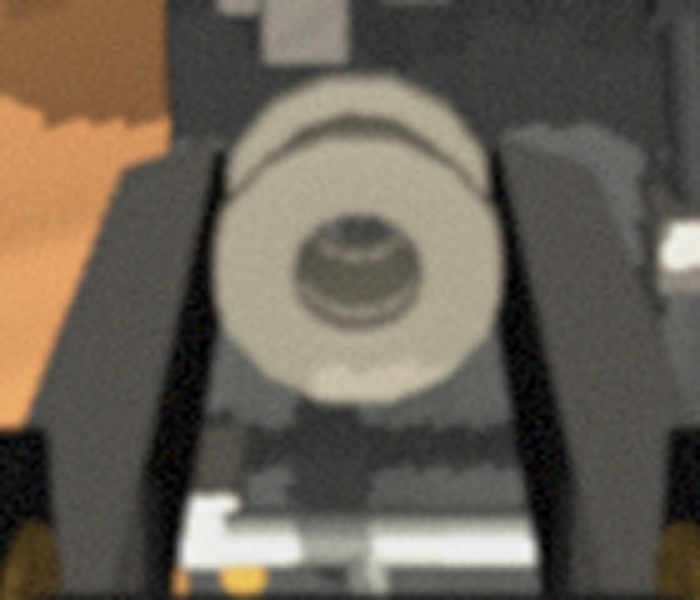

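The picture shows the bobbin at (281.6,259) full-frame, against a predicted (281.5,260.4). So the earlier mismatch came from arm settling, and the grip is centred. I'll go back over the post and start down.

arm_command(moves="-10 0 -3 0 0 0 -1; -20 0 -3 0 0 0 -1; -31 0.5 -3 0 0 0 -1; -31 0.5 -3 0 0 0 -1; -31 0.5 -3 0 0 0 -1; -31 0.5 3 0 0 0 -1; -31 0.5 8 0 0 0 -1; -31 0.5 12 0 0 0 -1; -31 0.5 16 0 0 0 -1; -31 0.5 16 0 0 0 -1")

```text
t: 11.75
position: [0.6136, -0.0297, 0.0701]
eef_rot: [-3.142, -0.001, 2.858]
force: [0.1, -0.2, 0.2]
width: 0.032
finger_force: 30.0
```

arm_command(moves="0 0 6 0 0 0 -1; 0 0 12 0 0 0 -1; 0 0 18 0 0 0 -1; 0 0 24 0 0 0 -1; 0 0 29 0 0 0 -1; 0 0 33 0 0 0 -1; 0 0 37 0 0 0 -1; 0 0 40 0 0 0 -1; 0 0 42 0 0 0 -1; 0 0 42 0 0 0 -1")

```text
t: 13.0
position: [0.6137, -0.0298, 0.0284]
eef_rot: [-3.142, -0.0, 2.858]
force: [0.9, -0.4, -0.9]
width: 0.0322
finger_force: 30.0
```

arm_command(moves="0 0 1 0 0 0 -1; 0 0 1 0 0 0 -0.1; 0 0 1 0 0 0 0; 0 0 1 0 0 0 0; 0 0 1 0 0 0 0; 0 0 -15 0 0 0 0; 0 0 -50 0 0 0 0; 0 0 -90 0 0 0 0; 0 0 -130 0 0 0 0; 0 0 -150 0 0 0 0")

```text
t: 14.25
position: [0.6143, -0.0298, 0.1823]
eef_rot: [3.141, 0.004, 2.858]
force: [0.1, -0.7, -0.9]
width: 0.0471
finger_force: 0.0
```

```bash
python3 - <<'E'
from h import *
import pickle
C={n:camera(n) for n in('side','wrist','scene')}; pickle.dump(C,open('c5.pkl','wb'))
s=cv2.resize(C['side']['frame'][150:280,230:380],(400,347),interpolation=cv2.INTER_CUBIC)
t=cv2.resize(C['scene']['frame'][165:275,195:322],(400,347),interpolation=cv2.INTER_CUBIC)
w=cv2.resize(C['wrist']['frame'][100:280,100:460],(500,250)); w=np.pad(w,((0,0),(0,300),(0,0)))
cv2.imwrite('pics/m5.png',np.vstack([np.hstack([s,t]),w])[:,:,::-1])
# lever bar target, tool frame
a=-.2816;zp=.0782
o=get_obs();print(o['t'],o['position'],o['eef_rot'])
W=lambda lx:Ro.from_euler('z',a).apply([lx/1e3,0,0])+[.5818,.0228,0]
b=W(-85); rel([b[0],b[1],.22],2.859)
for q in (1.05,1,.9,.8,.7,.6,.5,.4,.3,.2,.1,0): print(q,round(-20-85*np.cos(q-.349)+85,1),round(1e3*zp+85*np.sin(q-.349)+7+8,1))
E
```

```text
14.4 [ 0.6140107  -0.02978278  0.17987682] [3.14119106e+00 2.39967675e-03 2.85823888e+00]
rel [130.5  41.3 -40.4] [ 0.   0.1 -0. ]
1.05 0.0 148.0
1 -2.6 144.7
0.9 -7.4 137.7
0.8 -11.5 130.2
0.7 -14.8 122.4
0.6 -17.3 114.3
0.5 -19.0 106.0
0.4 -19.9 97.5
0.3 -19.9 89.0
0.2 -19.1 80.6
0.1 -17.4 72.3
0 -14.9 64.1
```

View pics/m5.png

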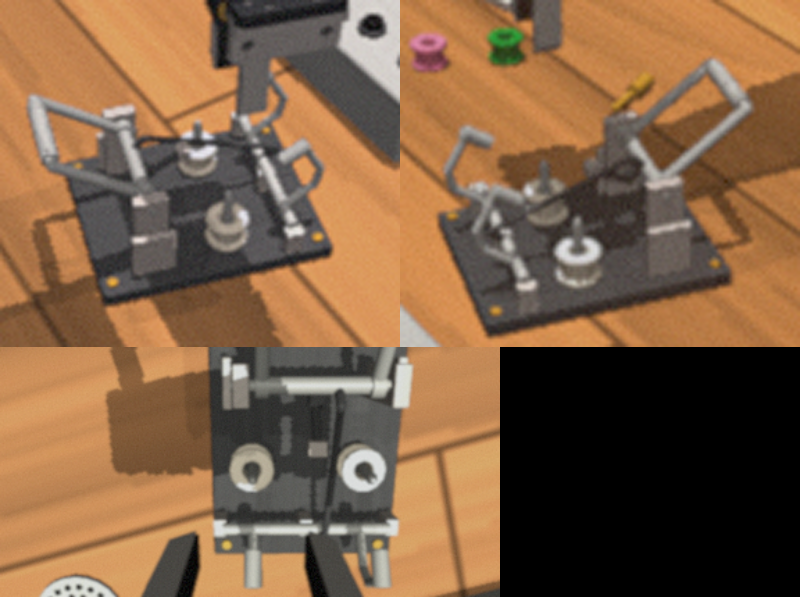

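The bobbin is seated low on the empty post, level with the filed one. The hoops are open and nothing else has moved. Next I go above the lever bar with the fingers shut.

arm_command(moves="0 0 -25 0 0 0 -1; 25 8 -30 0 0 0 -1; 60 20 -30 0 0 0 -1; 95 31 -30 0 0 0 -1; 120 38 -30 0 0 0 -1; 131 41 -30 0 0 0 -1; 131 41 -15 0 0 0 -1; 131 41 0 0 0 0 -1; 131 41 15 0 0 0 -1; 131 41 15 0 0 0 -1")

```text
t: 15.65
position: [0.499, 0.046, 0.1617]
eef_rot: [-3.141, -0.003, 2.858]
force: [0.5, -0.3, -0.7]
width: 0.0001
finger_force: 0.0
```

arm_command(moves="0 0 6 0 0 0 -1; 0 0 11 0 0 0 -1; 0 0 14 0 0 0 -1; 1 0 16 0 0 0 -1; 2 0 18 0 0 0 -1; 3 0 20 0 0 0 -1; 5 0 22 0 0 0 -1; 6 0 24 0 0 0 -1; 7 0 26 0 0 0 -1; 8 0 27 0 0 0 -1")

```text
t: 16.9
position: [0.4917, 0.0485, 0.1369]
eef_rot: [3.141, 0.0, 2.858]
force: [-1.3, 0.5, 7.2]
width: 0.0004
finger_force: 3.3
```

arm_command(moves="2 0 4 0 0 0 -1; 4 0 7 0 0 0 -1; 5 0 11 0 0 0 -1; 7 0 15 0 0 0 -1; 8 0 18 0 0 0 -1; 9 0 22 0 0 0 -1; 10 0 26 0 0 0 -1; 11 0 29 0 0 0 -1; 12 0 33 0 0 0 -1; 12 0 35 0 0 0 -1")

```text
t: 18.15
position: [0.4799, 0.0519, 0.1012]
eef_rot: [-3.141, -0.001, 2.858]
force: [-2.8, 1.0, 4.0]
width: 0.0003
finger_force: 2.0
```

arm_command(moves="0 0 3 0 0 0 -1; 0 0 6 0 0 0 -1; 0 0 9 0 0 0 -1; 0 0 11 0 0 0 -1; 0 0 14 0 0 0 -1; 0 0 16 0 0 0 -1; -1 0 18 0 0 0 -1; -1 0 20 0 0 0 -1; -1 0 22 0 0 0 -1; -1 0 23 0 0 0 -1")

```text
t: 19.4
position: [0.4814, 0.0515, 0.0784]
eef_rot: [3.142, 0.001, 2.858]
force: [0.4, -0.1, 1.5]
width: 0.0005
finger_force: 0.8
```

arm_command(moves="0 0 1 0 0 0 -1; 0 0 1 0 0 0 -1; 0 0 2 0 0 0 -1; 0 0 3 0 0 0 -1; 0 0 4 0 0 0 -1; 0 0 4 0 0 0 -1; 0 0 5 0 0 0 -1; -1 0 6 0 0 0 -1; -1 0 6 0 0 0 -1; -1 0 6 0 0 0 -1")

```text
t: 20.65
position: [0.4821, 0.0513, 0.0724]
eef_rot: [-3.142, -0.0, 2.858]
force: [-0.2, -0.2, 0.2]
width: 0.0006
finger_force: 0.0
```

arm_command(moves="0 0 0.5 0 0 0 -1; 0 0 1 0 0 0 -1; 0 0 1 0 0 0 -1; 0 0 1.5 0 0 0 -1; 0 0 2 0 0 0 -1; 0 0 2 0 0 0 -1; 0 0 2.5 0 0 0 -1; 0 0 3 0 0 0 -1; 0 0 3 0 0 0 -1; 0 0 3 0 0 0 -1")

```text
t: 21.9
position: [0.482, 0.0513, 0.0694]
eef_rot: [-3.142, -0.0, 2.858]
force: [0.1, 0.6, 0.8]
width: 0.0007
finger_force: 0.2
```

arm_command(moves="0 0 0.5 0 0 0 -1; 0 0 1 0 0 0 -1; 0 0 1 0 0 0 -1; 0 0 1 0 0 0 -1; 0 0 1.5 0 0 0 -1; 0 0 1.5 0 0 0 -1; 0 0 2 0 0 0 -1; -1 0 2 0 0 0 -1; -1 0 2 0 0 0 -1; -1 0 2 0 0 0 -1")

```text
t: 23.15
position: [0.483, 0.051, 0.0674]
eef_rot: [-3.142, -0.0, 2.858]
force: [0.3, 0.2, -0.1]
width: 0.0004
finger_force: 0.0
```

arm_command(moves="0 0 0.3 0 0 0 -1; 0 0 0.5 0 0 0 -1; 0 0 0.7 0 0 0 -1; 0 0 0.9 0 0 0 -1; 0 0 1 0 0 0 -1; 0 0 1 0 0 0 -1; 0 0 1.2 0 0 0 -1; 0 0 1.5 0 0 0 -1; 0 0 1.5 0 0 0 -1; 0 0 1.5 0 0 0 -1")

```text
t: 24.4
position: [0.483, 0.051, 0.0659]
eef_rot: [-3.142, -0.0, 2.858]
force: [0.1, -0.3, 0.9]
width: 0.0003
finger_force: 0.2
```

arm_command(moves="0 0 0.3 0 0 0 -1; 0 0 0.5 0 0 0 -1; 0 0 0.7 0 0 0 -1; 0 0 0.9 0 0 0 -1; 0 0 1 0 0 0 -1; 0 0 1 0 0 0 -1; 0 0 1.2 0 0 0 -1; 0 0 1.5 0 0 0 -1; 0 0 1.5 0 0 0 -1; 0 0 1.5 0 0 0 -1")

```text
t: 25.65
position: [0.483, 0.051, 0.0644]
eef_rot: [-3.142, -0.0, 2.858]
force: [0.9, -0.8, 0.2]
width: 0.0006
finger_force: 0.1
```

arm_command(moves="0 0 0.2 0 0 0 -1; 0 0 0.4 0 0 0 -1; 0 0 0.6 0 0 0 -1; 0 0 0.8 0 0 0 -1; 0 0 1 0 0 0 -1; 0 0 1 0 0 0 -1; 0 0 1 0 0 0 -1; 0 0 1.2 0 0 0 -1; 0 0 1.2 0 0 0 -1; 0 0 1.2 0 0 0 -1")

```text
t: 26.9
position: [0.4831, 0.051, 0.0632]
eef_rot: [-3.142, -0.0, 2.858]
force: [0.0, -0.2, 0.4]
width: 0.0006
finger_force: 0.1
```

```bash
python3 - <<'E'
from h import *
import pickle
C0=pickle.load(open('c0.pkl','rb'));C5=pickle.load(open('c5.pkl','rb'))
for n in('side','scene'):
    c=camera(n); pickle.dump(c,open('c6%s.pkl'%n,'wb')); f=c['frame'].astype(int)
    # arms / hoop patches compared with home (c0) and raised (c5)
    for nm,(r0,r1,c0,c1) in {'side':{'arm front':(215,245,244,280),'arm back':(195,218,240,275),'hoopF':(210,226,312,338)},'scene':{'hoopB':(220,245,228,256),'hoopF':(208,222,220,245),'arms':(205,228,280,310)}}[n].items():
        d=lambda a:np.abs(f[r0:r1,c0:c1]-a[n]['frame'][r0:r1,c0:c1].astype(int)).mean().round(1)
        print(n,nm,'vs home',d(C0),'vs up',d(C5))
print(get_obs()['force'])
E
```

```text
side arm front vs home 16.9 vs up 25.4
side arm back vs home 46.5 vs up 56.6
side hoopF vs home 12.0 vs up 24.9
scene hoopB vs home 18.7 vs up 32.2
scene hoopF vs home 10.8 vs up 32.6
scene arms vs home 28.5 vs up 32.9
[ 0.38218835 -0.57753011  0.66750257]
```

arm_command(moves="0 0 0.2 0 0 0 -1; 0 0 0.4 0 0 0 -1; 0 0 0.6 0 0 0 -1; 0 0 0.8 0 0 0 -1; 0 0 1 0 0 0 -1; 0 0 1 0 0 0 -1; 0 0 1 0 0 0 -1; 0 0 1.2 0 0 0 -1; 0 0 1.2 0 0 0 -1; 0 0 1.2 0 0 0 -1")

```text
t: 28.25
position: [0.4833, 0.051, 0.0625]
eef_rot: [3.141, 0.001, 2.858]
force: [-1.6, -0.5, 7.9]
width: 0.0004
finger_force: 3.7
```

arm_command(moves="0 0 0.1 0 0 0 -1; 0 0 0.2 0 0 0 -1; 0 0 0.3 0 0 0 -1; 0 0 0.4 0 0 0 -1; 0 0 0.4 0 0 0 -1; 0 0 0.4 0 0 0 -1; 0 0 0.4 0 0 0 -1; 0 0 0.4 0 0 0 -1; 0 0 0.4 0 0 0 -1; 0 0 0.4 0 0 0 -1")

```text
t: 29.5
position: [0.4833, 0.051, 0.0623]
eef_rot: [3.141, 0.001, 2.858]
force: [-2.9, -0.2, 10.7]
width: 0.0009
finger_force: 5.3
```

arm_command(moves="0 0 0.1 0 0 0 -1; 0 0 0.2 0 0 0 -1; 0 0 0.3 0 0 0 -1; 0 0 0.4 0 0 0 -1; 0 0 0.5 0 0 0 -1; 0 0 0.6 0 0 0 -1; 0 0 0.6 0 0 0 -1; 0 0 0.6 0 0 0 -1; 0 0 0.6 0 0 0 -1; 0 0 0.6 0 0 0 -1")

```text
t: 30.75
position: [0.4834, 0.051, 0.062]
eef_rot: [3.141, 0.001, 2.858]
force: [-5.1, -0.2, 15.3]
width: 0.0006
finger_force: 7.8
```

On the stop: force rises steeply with almost no travel, to about 15 N. Retreating clear.

arm_command(moves="0 0 -5 0 0 0 -1; 0 0 -20 0 0 0 -1; 0 0 -50 0 0 0 -1; 0 0 -90 0 0 0 -1; 20 0 -130 0 0 0 -1; 60 0 -150 0 0 0 -1; 100 0 -150 0 0 0 -1; 130 0 -150 0 0 0 -1; 130 0 -150 0 0 0 -1; 130 0 -150 0 0 0 -1")

```text
t: 32.0
position: [0.3588, 0.0873, 0.2116]
eef_rot: [3.141, 0.001, 2.858]
force: [-0.2, -0.7, 0.8]
width: 0.0006
finger_force: 0.0
```

```bash
python3 - <<'E'
from h import *
import pickle
C0=pickle.load(open('c0.pkl','rb'))
P={'side':{'bar':(210,245,236,252),'armF':(220,242,246,282),'armB':(195,218,242,275),'hoopF':(210,226,312,338),'hoopB':(182,205,300,330)},'scene':{'hoopB':(220,245,228,256),'hoopF':(208,222,220,245),'bar':(206,230,292,312)}}
for n in P:
    c=camera(n); g1=c['frame'].mean(2).astype(np.float32); g0=C0[n]['frame'].mean(2).astype(np.float32)
    for k,(a,b,d,e) in P[n].items():
        r=cv2.matchTemplate(g1[a-6:b+6,d-6:e+6],g0[a:b,d:e],cv2.TM_CCOEFF_NORMED); _,v,_,l=cv2.minMaxLoc(r); print(n,k,round(v,3),'shift',l[0]-6,l[1]-6)
    # changes on the rest of the table
    D=(np.abs(c['frame'].astype(int)-C0[n]['frame']).max(2)>60).astype(np.uint8); D=cv2.morphologyEx(D,cv2.MORPH_OPEN,np.ones((3,3)))
    k,l,st,ce=cv2.connectedComponentsWithStats(D); print([st[i].tolist() for i in range(1,k) if st[i,4]>25])
o=get_obs();print(o['t'],o['position'])
E
```

```text
side bar 0.992 shift 0 0
side armF 0.995 shift 0 0
side armB 0.994 shift 0 0
side hoopF 0.99 shift 0 0
side hoopB 0.993 shift 0 0
[[10, 40, 123, 42, 2973], [7, 74, 24, 23, 239], [118, 80, 55, 100, 2613], [108, 100, 18, 8, 100], [135, 100, 8, 5, 27], [0, 170, 61, 146, 5076], [308, 226, 15, 12, 118], [141, 236, 55, 66, 1845], [57, 279, 77, 78, 2774], [173, 295, 7, 6, 29], [343, 316, 20, 22, 316], [49, 389, 5, 9, 34]]
scene hoopB 0.775 shift 0 0
scene hoopF 0.975 shift 0 0
scene bar 0.989 shift 0 0
[[358, 0, 12, 8, 36], [391, 0, 22, 18, 177], [342, 12, 8, 8, 34], [360, 12, 25, 9, 94], [390, 20, 31, 10, 131], [544, 33, 16, 14, 152], [462, 57, 9, 16, 83], [353, 83, 21, 13, 148], [332, 92, 54, 62, 1265], [389, 117, 11, 15, 118], [454, 125, 53, 23, 366], [452, 152, 67, 34, 564], [357, 182, 61, 33, 885], [212, 186, 12, 11, 94], [466, 198, 77, 63, 2246], [332, 200, 47, 37, 910]]
32.1 [0.35878993 0.08715719 0.21115489]
```

```bash
python3 -c "
from workcell import *
print(finish_job())"
```

```text
the job is handed in; nothing more can be done
None
```

The job is handed in: the bobbin is seated on the empty post, and the lever is pressed home on its stop with both hoops closed. The highest closing force I read was about 16 N, sampled once per move. One slip: a mis-written move while releasing the raised lever sent the gripper up and back down, with no visible effect.

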